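# Dock a lamp sled and draw it tight with its cam lock

### The job

Slide the lamp sled along its rail until the head of its stud is inside the open mouth of the cam and the sled meets the sprung pins, let it go, then turn the cam lever clockwise until the curved slot has drawn the sled firmly against the two stop blocks and the lever goes stiff. Leave it clamped tight, but do not force the lever beyond that, and leave the compass, the slotted mass and the jumper plug where they are.

Things in the scene. Friction and masses are not known exactly. Their poses are not given: they have to be found in the camera images.
- base: Fixed aluminium plate, 223x112x12 mm, on the table. Origin on the table under the cam's axis; x points along the rail towards the cam (push the sled to +x), z up. Plate from x = -178 to +45 mm. Two guide rails, 9 mm wide, tops 26 mm above the table, at y = +-40 mm from x = -172 to -41 mm.
- stop: Two fixed steel stop blocks, 26 mm wide, tops 44 mm above the table, at y = +-27 mm (28 mm gap for the stud). Origin and axes as the base; faces to the sled at x = -34 mm. Each has a rubber-ended sprung pin standing 3.5 mm proud, 0.5 N/mm: together they push back with up to 3.5 N, so a sled pushed home and let go may come back by up to 3.5 mm.
- cam_axis (a point): Point on the cam's vertical axis, at the top face of the steel drum (58 mm across), 46 mm above the table. The drum is hollow; its side mouth faces the sled when the joint is near 0. From the mouth a curved slot runs round it, its wall coming 6 mm nearer the axis per radian.
- lever_knob (a point): Middle (72 mm above the table) of the upright black round knob on the cam lever: 14 mm in diameter, from 53.5 to 89.5 mm above the table, lever below it. It goes round the cam's axis at 55 mm. At joint 0 it lies 1.75 rad counter-clockwise (from above) from the base's +x axis; it goes clockwise, round the side away from the sled.
- cam (a joint): Cam angle in rad, growing clockwise seen from above, -0.3 to 2.9; starts within +-0.2, mouth open. The sled meets the blocks between 1.4 and 2.45, hidden: the stud is screwed in differently each time. Drawing takes 1 to 3 N sideways at the knob; at the blocks it rises to 10 N within 0.3 rad. 6 to 9 N there is tight; beyond 11 N is too much. Let go, it creeps back 0.15 rad and holds.
- sled_tab (a point): Middle of the upright push tab at the rear end of the sled, 8 mm thick along the sled's x, 30 mm wide along its y, its top 64 mm above the table; this point is 50 mm above the table. Pinch it across the 30 mm or push it from behind.
- sled_front (a point): Centre of the sled's flat front face, 28 mm above the table; x towards the cam; 86 mm ahead of the tab. A stud comes out here, 6 mm thick, with an upright barrel-shaped cross head (10 mm thick, 23 mm tall) centred 21 to 26 mm ahead of the face. The sled lies between the guide rails with 0.8 mm play each side.
- sled: The loose sled: aluminium tray 90x70 mm, 10 mm thick, with a front wall 32 mm tall, carrying a lamp holder whose bulb reaches about 68 mm above the table; about 0.5 kg. Origin at the centre of its underside, 45 mm behind its front face; x towards the cam, z up.
- compass_c (a point): Bystander: round pocket compass, 46 mm across, 14 mm tall, lying on the table; its centre. Leave alone.
- mass_c (a point): Bystander: round light wooden-looking slotted mass, 30 mm across, 19 mm tall, on the table; its centre. Leave alone.
- plug_c (a point): Bystander: small yellow two-pin jumper plug, 34 x 34 x 12 mm, lying on the table; its centre. Leave alone.
Mind the look-alikes: they are no part of the job. There is more than one size of the sled; the job needs the larger.

How it is judged:
By the outcome, as a careful person would: the job done as asked, in the order asked, and still so for the second after the job is handed in, with the robot touching nothing.
It also fails if it takes over 72 s, if anything falls off the work surface, if the arm or the gripper's body presses on something with over 40 N, if the wrist force passes 120 N, or if a joint passes its speed limit or range.

### The arm

A 6-joint arm with a two-finger parallel gripper is mounted at the origin on a cart in front of the work surface, level with it; the furniture and walls round the work are solid. World frame = base frame: x ahead of the robot, y to its left, z up, the work surface at z = 0. Lengths are in m, angles in rad, forces in N, time in s.
With the tool pointing down it reaches from about 0.35 to 0.975 m from the base axis. Payload 7.1 kg.
Tool frame: the origin (TCP) lies at the very end of the fingers, on their centre line; the grasp point (between the pads) lies robot.grasp_offset behind it (robot.grasp_offset is the distance from the TCP to the grasp point, in m); z points along the fingers, y is the line along which they close (so a half turn about z gives the same grasp; the last joint's range is limited). The gripper opens to 88 mm and grips with 3 to 60 N. Pads are 20 mm wide; open, the fingers measure 115 mm over their backs; the gripper's body (75 mm by 178 mm) begins 61 mm behind the grasp point.
Start: joints at [-1.338, 0.423, 1.63, -0, 1.089, -0.019], TCP at [0.156, -0.605, 0.223] pointing down, gripper open.
Joint ranges: [-3, 3], [-0.9, 2.11], [0.09, 2.58], [-1.31, 4.45], [0.11, 2.69], [-2.54, 2.54]. Speed limits (rad/s): [2.39, 2.39, 3.01, 3.14, 3.14, 3.14].

### API

Orientations are given as a rotation vector (axis times angle).
In Python, from cell import robot, camera gives the robot as it stands.
- The arm moves only by the tool step_arm, never from a script. Its argument "rows" is a list of rows, each a list of 7 numbers: the turn, a rotation vector about the world's x, y, z in rad, then the shift along the world's x, y, z in cm, then the closure in counts, from 0 (fully open) to 255 (shut). In form: [[wx, wy, wz, x, y, z, jaw], ...]. A call has 1 to 10 rows; each row is the pose to reach, as a shift and turn from the pose commanded when the call began; what a row does not reach only later rows make up. A row lasts 1/12 s, in which the tool goes at most 41.7 mm and 7.16 degrees, less where a joint would pass 70% of its speed; a pose out of reach is approached as far as the arm can. A call with a gripper value outside its range is refused whole. The fingers move at their own pace and stop on an object; "newtons" is the grip in N (left out, the last holds). Time passes only in rows, so rows that repeat a pose let the fingers close. It gives the time, the measured TCP pose, the force, the opening and the grip force at its end, in the units of the state.
- robot.sense(): the state, without advancing time (a new reading comes with each control period).
- camera(name): name is "scene" or "top" or "wrist"; returns a dict with "color" (420x560x3 uint8, red, green, blue), "mtx" (3x3 intrinsics, pixels), "R" (3x3) and "t" (3): a world point X has camera coordinates R X + t; the wrist camera has in their place "tool_from_camera" (4x4, takes a point from camera to tool coordinates, whose origin is the TCP and whose axes are the flange's). Camera axes: x right, y down, z forward; pixel columns grow to the right and rows downward; lengths in m; the calibration is good to about 2 mm. A picture is of the moment at which its call begins: read the wrist's pose just before it. There is no depth.
- robot.job_done(): hands the job in; it is judged then, once.
The state is a dict: "clock": time; "qpos": joint angles; "joint_vel": joint speeds; "tau": joint torques, N m; "tool_pos": TCP position; "orientation": TCP orientation; "wrist_force": force on the tool from outside, world axes, zero at the start; "moment": the same for the moment, N m; "opening": opening from 0.0 (shut) to 1.0 (fully open); "grip_force": force on a finger pad.
Only numpy, scipy, OpenCV 4.12 (cv2) and the standard library are available. Lean on these libraries where they do the work, as an engineer would, in place of code of your own. Each camera call takes 0.05 s, during which the arm holds its last target. There are 200 camera calls.

## Working session

There is one attempt and no reset: what is moved stays moved. The work goes in short steps, Python scripts to look and compute and a tool call to move; the robot and the scene stay as the last step left them, time stands still between calls to the robot, and variables do not carry over. Pictures are saved under pics/ and viewed, at most 10 in all, crops included, and the job is handed in when it is done.

Besides the shell and the picture viewer there is one more tool, called after "Call:" in YAML: its name, and indented under it one key for each argument. step_arm: Moves the arm, as the interface text tells. Its arguments: {"type":"object","properties":{"rows":{"type":"array"},"newtons":{"type":"number"}},"required":["rows"]}

```bash
mkdir -p pics; ls; python3 - <<'E'
from cell import robot,camera
import cv2,numpy as np
print(robot.sense(), robot.grasp_offset)
ims=[]
for n in("scene","top"):
    c=camera(n);cv2.imwrite(f"pics/{n}0.png",c["color"][:,:,::-1]);print(n,c["mtx"],c["R"],c["t"])
    np.savez(f"{n}.npz",**c)
E
```

```text
pics
{'clock': 0.0, 'qpos': array([-1.33797875e+00,  4.23853791e-01,  1.63064036e+00, -2.28051900e-05,
        1.08857650e+00, -1.89555691e-02]), 'joint_vel': array([ 1.80950927e-06,  1.01395651e-03,  1.16600514e-03,  5.38930826e-04,
       -7.23842719e-04,  3.54330839e-04]), 'tau': array([-2.81791465e-03, -5.44627047e+01, -2.73660815e+01,  6.42630877e-02,
        2.28394236e-02, -1.10833398e-04]), 'tool_pos': array([ 0.1556259 , -0.60477375,  0.2219131 ]), 'orientation': array([-3.11527455e+00, -3.94272843e-01,  2.79194044e-04]), 'wrist_force': array([-0.66948103, -0.53693597, -0.5198921 ]), 'moment': array([0.00804567, 0.01845418, 0.05270866]), 'grip_force': 0.0, 'opening': 0.9990387878238174} 0.0187
scene [[442.31923717   0.         280.39532899]
 [  0.         442.31923717 210.97281548]
 [  0.           0.           1.        ]] [[ 0.8875436  -0.46066416  0.00740923]
 [-0.3391249  -0.66409549 -0.66631185]
 [ 0.31186643  0.58886817 -0.74563638]] [-0.40118956  0.34247078  0.76433953]
top [[497.45663482   0.         274.85844625]
 [  0.         497.45663482 217.90910459]
 [  0.           0.           1.        ]] [[ 0.01440823 -0.99988655 -0.00439149]
 [-0.97885    -0.01320846 -0.20415245]
 [ 0.20407128  0.00724008 -0.97892926]] [0.17814163 0.56184889 1.18809096]
```

View pics/scene0.png

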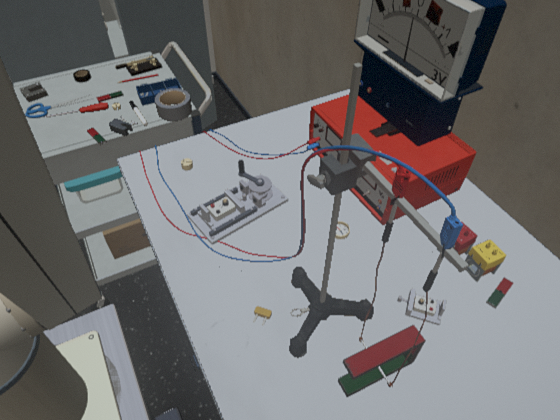

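View pics/top0.png

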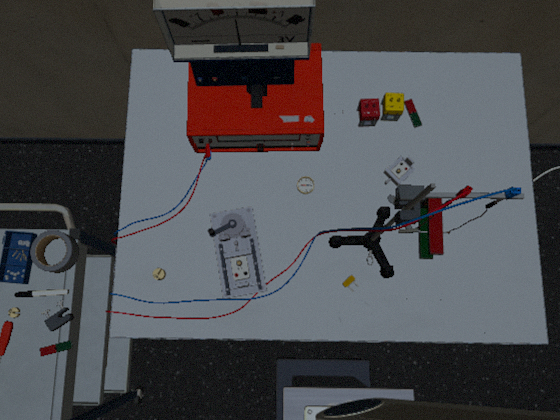

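The base with a sled on its rails is at scene (240,205) and top (236,255). A second, smaller lamp sled is at scene (425,303) and top (400,168). The compass is near top (305,185), the mass near (159,273) and the plug near (349,281). Next is an enlarged crop to confirm which sled is which.

```bash
cat > h.py <<'E'
import numpy as np,cv2
def ray(c,u,v):
    d=np.array([(u-c["mtx"][0,2])/c["mtx"][0,0],(v-c["mtx"][1,2])/c["mtx"][1,1],1.])
    return -c["R"].T@c["t"],c["R"].T@d
def onz(c,u,v,z):
    o,d=ray(c,u,v);return o+d*(z-o[2])/d[2]
def tri(c1,p1,c2,p2):
    o1,d1=ray(c1,*p1);o2,d2=ray(c2,*p2)
    s=np.linalg.lstsq(np.c_[d1,-d2],o2-o1,rcond=None)[0]
    a,b=o1+s[0]*d1,o2+s[1]*d2;return (a+b)/2,np.linalg.norm(a-b)
def load(n): return dict(np.load(n+".npz"))
E
python3 - <<'E'
from h import *
s,t=load("scene"),load("top")
def crop(c,x,y,w,h,W,H): return cv2.resize(c["color"][y:y+h,x:x+w,::-1],(W,H),interpolation=cv2.INTER_CUBIC)
a=crop(t,196,196,80,110,436,600)   # 5.45x
b=crop(s,185,150,110,92,360,300); d=crop(s,390,270,70,58,360,300)
cv2.imwrite("pics/crop1.png",np.hstack([a,np.vstack([b,d])]))
for n,u,v in(("plate c",236,255),("knob",212,232),("cam",232,224),("small sled",400,168),("tab?",243,290)): print(n,onz(t,u,v,0.04))
E
```

```text
plate c [0.46690976 0.28207588 0.04      ]
knob [0.52457865 0.34458441 0.04      ]
cam [0.54587877 0.2946324  0.04      ]
small sled [ 0.69978769 -0.13667165  0.04      ]
tab? [0.38023985 0.26214607 0.04      ]
```

View pics/crop1.png

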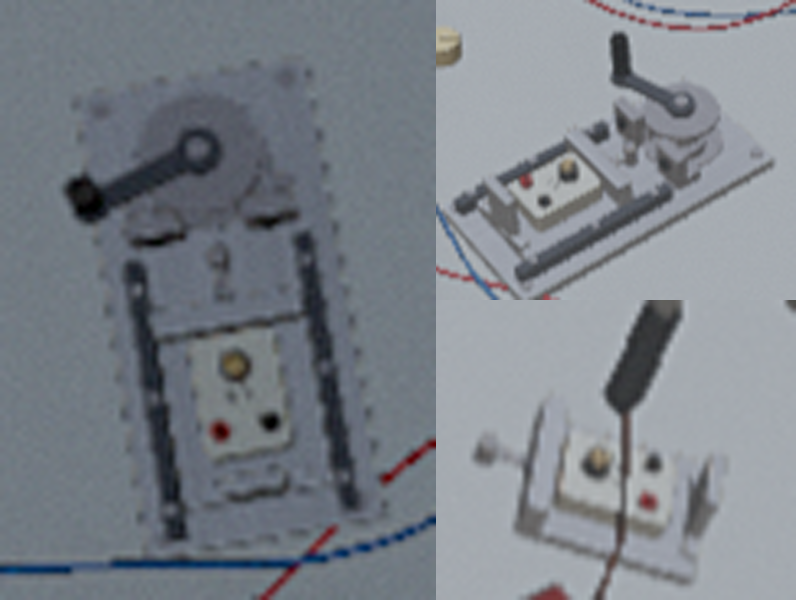

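The sled between the rails fills the 70 mm channel, with its stud facing the drum, so it is the larger one the job needs. The loose one at top (400,168) is visibly smaller, has the wire over it and is not on the rail. The knob is at crop (85,190), the hub at (200,150) and the tab at (258,485).

```bash
python3 - <<'E'
from h import *
s,t=load("scene"),load("top")
P=lambda n,a,b:print(n,*tri(s,a,t,b))
P("hub",(260.2,181.9),(232.7,223.5));P("knobtop",(241.3,161.7),(211.6,230.9))
P("rodbase",(322,305),(372,238));P("rodtop",(357,66),(434,187));P("boomL",(318,180),(396,195))
P("bulb",(185+133/3.27,150+165/3.27),(196+235/5.45,196+365/5.45))
P("tabtop",(185+62/3.27,150+192/3.27),(196+258/5.45,196+475/5.45))
for n,u,v in(("plug",349,281),("mass",159,273),("comp",305,185)):print(n,onz(t,u,v,0.01))
print("corner pts plate z=.012")
c=lambda x,y:onz(t,196+x/5.45,196+y/5.45,.026)
a,b=c(132,268),c(178,530);d,e=c(302,240),c(350,500)
for p,q in((a,b),(d,e)):print(p,q,np.degrees(np.arctan2(*(p-q)[1::-1])))
E
```

```text
hub [0.54652753 0.29163443 0.05010139] 0.0026542471467801273
knobtop [0.52006925 0.33883045 0.08830526] 0.0027450004073405966
rodbase [ 0.51375549 -0.05943754  0.03741232] 0.002901974882726972
rodtop [ 0.5092525  -0.05882122  0.5486753 ] 0.0021951651645666145
boomL [ 0.51766352 -0.03599102  0.36555012] 0.05030049965895521
bulb [0.44774056 0.27247998 0.05040199] 0.003924699410618653
tabtop [0.39430153 0.26046147 0.06177184] 0.002287619532179788
plug [ 0.40849137 -0.00405256  0.01      ]
mass [0.42198609 0.4795255  0.01      ]
comp [0.65922494 0.10801471 0.01      ]
corner pts plate z=.012
[0.49332294 0.32418608 0.026     ] [0.37255506 0.29866272 0.026     ] 11.933416370466498
[0.50763681 0.24513181 0.026     ] [0.38729079 0.22021727 0.026     ] 11.696380092414294
```

Base yaw is about 11.8° and the hub is at (0.5465, 0.2916). The knob is at r = 54 mm, which puts the joint near -0.13, and the tab top is at z = 0.062, so all of these are consistent. I'll move over the sled in an arc that clears the stand rod at (0.51, -0.06).

Call:
step_arm:
  rows:
    - [0,0,0,4,9.5,1,100]
    - [0,0,0,8,19,2,160]
    - [0,0,0,12,28.5,3,255]
    - [0,0,0,16,38,3,255]
    - [0,0,0,16,38,3,255]
    - [0,0,0,16,38,3,255]
    - [0,0,0,16,38,3,255]
    - [0,0,0,16,38,3,255]
    - [0,0,0,16,38,3,255]
    - [0,0,0,16,38,3,255]
  newtons: 15

```text
clock: 0.93
tool_pos: [0.3157, -0.2231, 0.2527]
orientation: [-3.117, -0.394, -0.0]
wrist_force: [0.1, -1.5, 0.2]
opening: 0.284
grip_force: 0.0
```

Call:
step_arm:
  rows:
    - [0,0,-0.02,2,8,0,255]
    - [0,0,-0.045,4,16,0,255]
    - [0,0,-0.045,4,16,0,255]
    - [0,0,-0.045,4,16,0,255]
    - [0,0,-0.045,5,20,0,255]
    - [0,0,-0.045,6,26,0,255]
    - [0,0,-0.045,7,32,0,255]
    - [0,0,-0.045,8,36,0,255]
    - [0,0,-0.045,8,36,0,255]
    - [0,0,-0.045,8,36,0,255]

```text
clock: 1.77
tool_pos: [0.3969, 0.1401, 0.253]
orientation: [-3.122, -0.332, -0.003]
wrist_force: [0.4, -0.4, 0.3]
opening: 0.006
grip_force: 0.0
```

Call:
step_arm:
  rows:
    - [0,0,0,1,4,0,255]
    - [0,0,0,2,8,0,255]
    - [0,0,0,2,12,0,255]
    - [0,0,0,2,12,0,255]
    - [0,0,0,2,12,0,255]
    - [0,0,0,2,12,0,255]

```text
clock: 2.27
tool_pos: [0.4151, 0.2539, 0.2521]
orientation: [3.124, 0.325, -0.002]
wrist_force: [-0.1, -0.8, 0.1]
opening: 0.002
grip_force: 0.0
```

```bash
cat >> h.py <<'E'
def wrist(tag):
    from cell import robot,camera
    from scipy.spatial.transform import Rotation as Ro
    s=robot.sense();c=camera("wrist")
    T=np.eye(4);T[:3,:3]=Ro.from_rotvec(s["orientation"]).as_matrix();T[:3,3]=s["tool_pos"]
    W=np.linalg.inv(T@c["tool_from_camera"])
    d=dict(color=c["color"],mtx=c["mtx"],R=W[:3,:3],t=W[:3,3]);np.savez(tag+".npz",**d)
    return d,s
E
python3 - <<'E'
from h import *
d,s=wrist("w1");print(s["tool_pos"],s["orientation"],s["wrist_force"],-d["R"].T@d["t"])
cv2.imwrite("pics/w1.png",cv2.resize(d["color"][:,:,::-1],(800,600)))
E
```

```text
[0.4150949  0.25387831 0.25210366] [ 3.12362017e+00  3.25218209e-01 -2.28741251e-03] [-0.07665172 -0.82835016  0.05990029] [0.47975897 0.26635497 0.41282933]
```

View pics/w1.png

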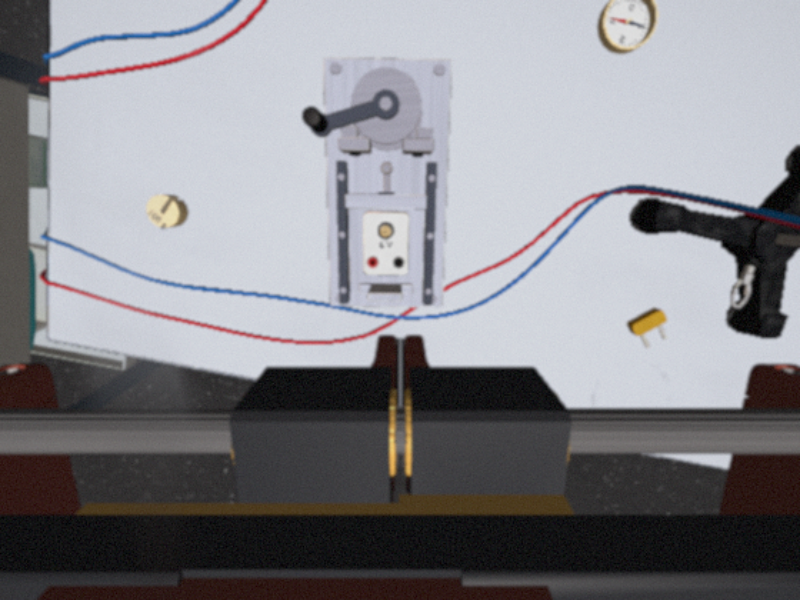

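The wrist picture (800x600) shows the hub at (386,103), the knob top at (314,118) and the tab top at about (387,287). The rails run at columns 342 and 431, and the stud head is at (386,168). The wires pass behind the tab at rows 310–340.

```bash
python3 - <<'E'
from h import *
w=load("w1");s=load("scene");k=.7
c=lambda x,y,z:onz(w,x*k,y*k,z)
a,b=c(342,163,.026),c(342,303,.026);d,e=c(431,163,.026),c(431,303,.026)
for p,q in((a,b),(d,e)):print(p,q,np.degrees(np.arctan2(*(p-q)[1::-1])))
print("knob",tri(w,(314*k,118*k),s,(241.3,161.7)),"hub",tri(w,(386*k,103*k),s,(260.2,181.9)),"tab",tri(w,(387*k,287*k),s,(204,208.7)))
print(c(386,103,.05),c(314,118,.0895),c(387,287,.064))
E
```

```text
[0.4970808  0.32161995 0.026     ] [0.37184704 0.29958508 0.026     ] 9.979048937325782
[0.5132272  0.24501695 0.026     ] [0.38932234 0.21655864 0.026     ] 12.935277917970053
knob (array([0.52065179, 0.33741156, 0.08961862]), np.float64(0.0005894699001751988)) hub (array([0.54813429, 0.29176709, 0.04979981]), np.float64(0.00024450143654659965)) tab (array([0.39830038, 0.26302715, 0.05614537]), np.float64(0.009025923501233884))
[0.54821681 0.2917234  0.05      ] [0.52038585 0.33752829 0.0895    ] [0.40419569 0.26126561 0.064     ]
```

Call:
step_arm:
  rows:
    - [0,0,0,-4,0,0,255]
    - [0,0,0,-5,0,-3,255]
    - [0,0,0,-5,0,-7,255]
    - [0,0,0,-5,0,-11,255]
    - [0,0,0,-5,0,-14.5,255]
    - [0,0,0,-5,0,-18,255]
    - [0,0,0,-5,0,-20.5,255]
    - [0,0,0,-5,0,-20.5,255]
    - [0,0,0,-5,0,-20.5,255]

```text
clock: 3.07
tool_pos: [0.3651, 0.2531, 0.0473]
orientation: [3.124, 0.321, -0.005]
wrist_force: [1.0, -0.3, 0.7]
opening: 0.007
grip_force: 0.0
```

```bash
python3 - <<'E'
from h import *
d,s=wrist("w2");print(s["tool_pos"],s["orientation"],s["wrist_force"])
from cell import camera
c=camera("scene")
a=cv2.resize(c["color"][130:250,160:300,::-1],(700,600),interpolation=3)
cv2.imwrite("pics/s2.png",a)
E
```

```text
[0.36512106 0.25305553 0.04727286] [ 3.12352811  0.32119101 -0.00466936] [ 0.99085295 -0.28274162  0.65273689]
```

View pics/s2.png

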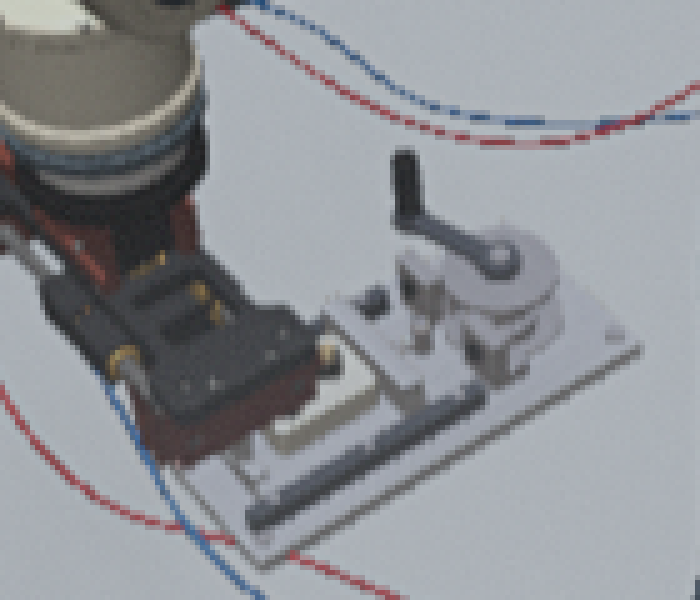

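The gripper is behind the tab and hides it, and the sled and lever are undisturbed. I'll push along the rail in steps while watching the force.

Call:
step_arm:
  rows:
    - [0,0,0,0.6,0.12,0,255]
    - [0,0,0,1.2,0.25,0,255]
    - [0,0,0,1.6,0.33,0,255]
    - [0,0,0,2.0,0.41,0,255]
    - [0,0,0,2.4,0.5,0,255]
    - [0,0,0,2.8,0.58,0,255]
    - [0,0,0,3.2,0.66,0,255]
    - [0,0,0,3.6,0.74,0,255]
    - [0,0,0,3.9,0.8,0,255]
    - [0,0,0,3.9,0.8,0,255]

```text
clock: 4.0
tool_pos: [0.4057, 0.2631, 0.0477]
orientation: [-3.124, -0.324, -0.002]
wrist_force: [-0.0, 0.0, -1.0]
opening: 0.004
grip_force: 0.0
```

Call:
step_arm:
  rows:
    - [0,0,0,0.2,0.04,0,255]
    - [0,0,0,0.4,0.08,0,255]
    - [0,0,0,0.4,0.08,0,255]

```text
clock: 4.25
tool_pos: [0.4091, 0.2636, 0.0477]
orientation: [-3.125, -0.324, -0.0]
wrist_force: [-0.6, -0.1, -0.0]
opening: 0.006
grip_force: 0.0
```

Call:
step_arm:
  rows:
    - [0,0,0,0.2,0.04,0,255]
    - [0,0,0,0.4,0.08,0,255]
    - [0,0,0,0.4,0.08,0,255]

```text
clock: 4.5
tool_pos: [0.4129, 0.2644, 0.0476]
orientation: [3.125, 0.324, -0.0]
wrist_force: [-1.0, -0.9, -0.1]
opening: 0.009
grip_force: 0.4
```

Call:
step_arm:
  rows:
    - [0,0,0,0.1,0.02,0,255]
    - [0,0,0,0.2,0.04,0,255]
    - [0,0,0,0.2,0.04,0,255]

```text
clock: 4.75
tool_pos: [0.4143, 0.2645, 0.0476]
orientation: [3.124, 0.324, -0.002]
wrist_force: [-4.7, -1.2, 1.8]
opening: 0.005
grip_force: 2.0
```

Call:
step_arm:
  rows:
    - [0,0,0,0.1,0.02,0,255]
    - [0,0,0,0.2,0.04,0,255]
    - [0,0,0,0.2,0.04,0,255]

```text
clock: 5.0
tool_pos: [0.4145, 0.2643, 0.0473]
orientation: [3.123, 0.324, -0.007]
wrist_force: [-8.9, -0.4, 5.8]
opening: 0.002
grip_force: 4.6
```

```bash
python3 - <<'E'
from h import *
d,s=wrist("w3");print(s["tool_pos"],s["wrist_force"])
from cell import camera
c=camera("scene")
a=cv2.resize(c["color"][160:240,200:280,::-1],(400,400),interpolation=3)
b=cv2.resize(d["color"][:,:,::-1][20:220,180:380],(400,400),interpolation=3)
cv2.imwrite("pics/s3.png",np.hstack([a,b]))
E
```

```text
[0.41453819 0.26427309 0.04731903] [-8.89014013 -0.41863029  5.78753094]
```

View pics/s3.png

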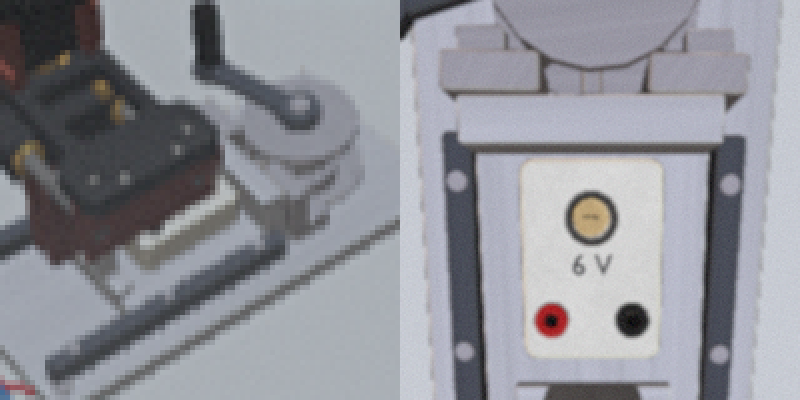

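The right panel shows the sled's front wall flush against both blocks, with the stud centred in the mouth. The 9 N stall confirms it is home, so I'll back off and rise.

Call:
step_arm:
  rows:
    - [0,0,0,-0.5,-0.1,0,255]
    - [0,0,0,-1.5,-0.3,0,255]
    - [0,0,0,-3,-0.6,0,255]
    - [0,0,0,-3,-0.6,4,255]
    - [0,0,0,-3,-0.6,8,255]
    - [0,0,0,-3,-0.6,12,255]
    - [0,0,0,-3,-0.6,15,200]
    - [0,0,0,-3,-0.6,15,170]
    - [0,0,0,-3,-0.6,15,150]
    - [0,0,0,-3,-0.6,15,130]

```text
clock: 5.93
tool_pos: [0.3864, 0.2589, 0.1973]
orientation: [-3.125, -0.324, -0.001]
wrist_force: [-0.8, 0.5, -0.6]
opening: 0.272
grip_force: 0.0
```

Call:
step_arm:
  rows:
    - [0,0,0.12,1,1,0,130]
    - [0,0,0.24,3,2,0,130]
    - [0,0,0.36,5,3,0,130]
    - [0,0,0.48,7,4,0,130]
    - [0,0,0.6,9,5,0,130]
    - [0,0,0.72,11,6,0,130]
    - [0,0,0.84,12.5,7,0,130]
    - [0,0,0.96,13,7.5,0,130]
    - [0,0,1.08,13,7.5,0,130]
    - [0,0,1.2,13,7.5,0,130]

```text
clock: 6.77
tool_pos: [0.5161, 0.3338, 0.1946]
orientation: [-2.39, -2.039, 0.006]
wrist_force: [0.9, -0.4, 0.1]
opening: 0.487
grip_force: 0.0
```

Call:
step_arm:
  rows:
    - [0,0,0.12,0,0,0,130]
    - [0,0,0.24,0,0,0,130]
    - [0,0,0.36,0,0,0,130]
    - [0,0,0.48,0,0,0,130]
    - [0,0,0.52,0,0,0,130]
    - [0,0,0.52,0,0,0,130]
    - [0,0,0.52,0,0,0,130]

```text
clock: 7.35
tool_pos: [0.516, 0.3337, 0.1956]
orientation: [-1.795, -2.577, 0.004]
wrist_force: [-0.8, -0.6, 0.2]
opening: 0.491
grip_force: 0.0
```

```bash
python3 - <<'E'
from h import *
from cell import camera
d,s=wrist("w4");print(s["tool_pos"],s["orientation"],s["qpos"],s["wrist_force"])
np.savez("top4.npz",**camera("top"))
t=load("top4")
a=cv2.resize(t["color"][196:306,196:276,::-1],(300,412),interpolation=3)
b=cv2.resize(d["color"][:,:,::-1][:412],(500,368),interpolation=3)
im=np.zeros((412,800,3),np.uint8);im[:,:300]=a;im[:368,300:]=b
cv2.imwrite("pics/w4.png",im)
E
```

```text
[0.51595419 0.33367559 0.19562642] [-1.79452685 -2.57719477  0.0042826 ] [ 5.54700301e-01  4.40054266e-01  1.67288894e+00 -1.30241083e-05
  1.03161572e+00  2.00401183e-01] [-0.78439976 -0.56868653  0.19804002]
```

View pics/w4.png

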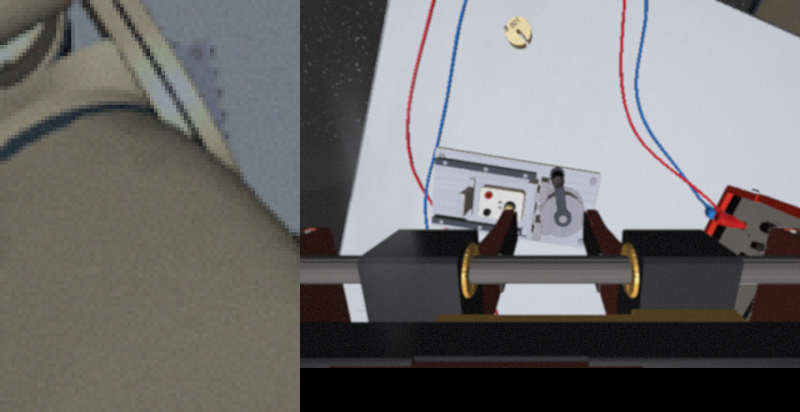

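From this side the knob top is at panel (557,175), the hub at (563,217), and the sled's wall is at the blocks. The top view is blocked by the arm.

```bash
python3 - <<'E'
from h import *
w=load("w4");k=560/500
f=lambda x,y,z:onz(w,(x-300)*k,y*k,z)
K=f(557,175,.0895);H=f(563,217,.05);print(K,H,K-H,f(501,209,.068))
c=w["color"];cv2.imwrite("pics/w4c.png",cv2.resize(c[150:290,140:350,::-1],(780,520),interpolation=3))
w1=load("w1")
E
```

```text
[0.51841651 0.34724296 0.0895    ] [0.54774864 0.29327331 0.05      ] [-0.02933213  0.05396965  0.0395    ] [0.47368881 0.28335834 0.068     ]
```

View pics/w4c.png

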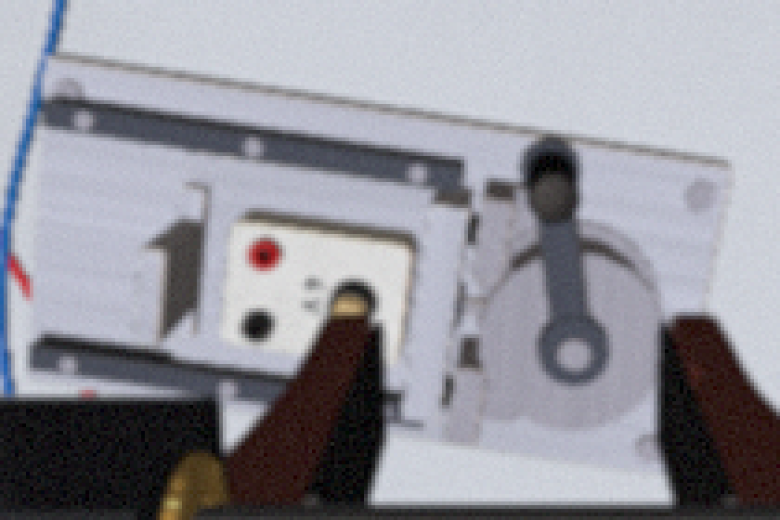

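```bash
python3 - <<'E'
from h import *
w=load("w4")
def pr(X):
    p=w["mtx"]@(w["R"]@np.array(X)+w["t"]);return ((p[:2]/p[2])-[140,150])*3.714
for z in(.0535,.0895):print(z,pr([.5205,.3375,z]))
print(pr([.5475,.2917,.05]),-w["R"].T@w["t"])
for z in (.0535,.0895):
  for q in((548,160),(553,193)):print(z,q,onz(w,140+q[0]/3.714,150+q[1]/3.714,z))
E
```

```text
0.0535 [540.82517056 180.46928726]
0.0895 [543.14670998 209.32404363]
[571.36865498 349.93890404] [0.49397095 0.39415654 0.35641444]
0.0535 (548, 160) [0.52032655 0.34372679 0.0535    ]
0.0535 (553, 193) [0.52502782 0.33529879 0.0535    ]
0.0895 (548, 160) [0.51719431 0.34972013 0.0895    ]
0.0895 (553, 193) [0.52133685 0.34229376 0.0895    ]
```

The knob's top disc at (553,193) ray-casts to (0.521, 0.342). Combined with the earlier views and the 55 mm radius, the knob is at about (0.5215, 0.3395). I'll descend around it and close.

Call:
step_arm:
  rows:
    - [0,0,0,0.55,0.6,0,130]
    - [0,0,0,0.55,0.6,-4,130]
    - [0,0,0,0.55,0.6,-8,130]
    - [0,0,0,0.55,0.6,-11,130]
    - [0,0,0,0.55,0.6,-13.3,130]
    - [0,0,0,0.55,0.6,-13.3,130]
    - [0,0,0,0.55,0.6,-13.3,130]

```text
clock: 8.03
tool_pos: [0.5218, 0.34, 0.0636]
orientation: [-1.793, -2.578, 0.004]
wrist_force: [1.2, -0.3, 0.7]
opening: 0.486
grip_force: 0.0
```

Call:
step_arm:
  rows:
    - [0,0,0,0,0,0,160]
    - [0,0,0,0,0,0,180]
    - [0,0,0,0,0,0,195]
    - [0,0,0,0,0,0,210]
    - [0,0,0,0,0,0,225]
    - [0,0,0,0,0,0,255]
    - [0,0,0,0,0,0,255]
    - [0,0,0,0,0,0,255]
  newtons: 15

```text
clock: 8.7
tool_pos: [0.5226, 0.3404, 0.0657]
orientation: [1.793, 2.579, 0.002]
wrist_force: [-1.9, -0.6, 6.5]
opening: 0.157
grip_force: 15.0
```

The opening is 13.8 mm, so the 14 mm knob is held. I'll tabulate the arc.

```bash
python3 - <<'E'
import numpy as np
a0=np.radians(117.1)
for k in range(0,30):
    a=a0-.1*k; print(round(.1*k,1),round(5.5*(np.cos(a)-np.cos(a0)),2),round(5.5*(np.sin(a)-np.sin(a0)),2), "cw tangent",np.round([np.sin(a),-np.cos(a)],2))
E
```

```text
0.0 0.0 0.0 cw tangent [0.89 0.46]
0.1 0.5 0.23 cw tangent [0.93 0.36]
0.2 1.02 0.4 cw tangent [0.96 0.27]
0.3 1.56 0.52 cw tangent [0.99 0.17]
0.4 2.1 0.59 cw tangent [1.   0.07]
0.5 2.65 0.6 cw tangent [ 1.   -0.03]
0.6 3.2 0.56 cw tangent [ 0.99 -0.13]
0.7 3.74 0.46 cw tangent [ 0.97 -0.23]
0.8 4.27 0.31 cw tangent [ 0.95 -0.32]
0.9 4.78 0.11 cw tangent [ 0.91 -0.41]
1.0 5.27 -0.14 cw tangent [ 0.86 -0.5 ]
1.1 5.73 -0.44 cw tangent [ 0.81 -0.59]
1.2 6.16 -0.79 cw tangent [ 0.75 -0.66]
1.3 6.55 -1.17 cw tangent [ 0.68 -0.74]
1.4 6.9 -1.59 cw tangent [ 0.6 -0.8]
1.5 7.21 -2.05 cw tangent [ 0.52 -0.86]
1.6 7.47 -2.53 cw tangent [ 0.43 -0.9 ]
1.7 7.68 -3.04 cw tangent [ 0.34 -0.94]
1.8 7.84 -3.57 cw tangent [ 0.24 -0.97]
1.9 7.95 -4.11 cw tangent [ 0.14 -0.99]
2.0 8.0 -4.66 cw tangent [ 0.04 -1.  ]
2.1 8.0 -5.21 cw tangent [-0.06 -1.  ]
2.2 7.94 -5.75 cw tangent [-0.16 -0.99]
2.3 7.83 -6.29 cw tangent [-0.25 -0.97]
2.4 7.66 -6.81 cw tangent [-0.35 -0.94]
2.5 7.44 -7.32 cw tangent [-0.44 -0.9 ]
2.6 7.18 -7.8 cw tangent [-0.53 -0.85]
2.7 6.86 -8.25 cw tangent [-0.61 -0.79]
2.8 6.51 -8.67 cw tangent [-0.69 -0.73]
2.9 6.11 -9.05 cw tangent [-0.76 -0.66]
```

Call:
step_arm:
  rows:
    - [0,0,0,0,0,0.2,255]
    - [0,0,-0.04,0.25,0.12,0.2,255]
    - [0,0,-0.08,0.5,0.23,0.2,255]
    - [0,0,-0.12,0.76,0.32,0.2,255]
    - [0,0,-0.16,1.02,0.4,0.2,255]
    - [0,0,-0.2,1.29,0.47,0.2,255]
    - [0,0,-0.24,1.56,0.52,0.2,255]
    - [0,0,-0.28,1.83,0.56,0.2,255]
    - [0,0,-0.32,2.1,0.59,0.2,255]

```text
clock: 9.45
tool_pos: [0.5414, 0.3463, 0.0661]
orientation: [-2.182, -2.257, 0.004]
wrist_force: [-5.8, 3.6, -2.1]
opening: 0.153
grip_force: 15.0
```

Call:
step_arm:
  rows:
    - [0,0,0,0,0,0,255]
    - [0,0,0,0,0,0,255]

```text
clock: 9.62
tool_pos: [0.5421, 0.3463, 0.0661]
orientation: [-2.18, -2.26, 0.002]
wrist_force: [-2.9, 3.3, -2.8]
opening: 0.155
grip_force: 15.0
```

```bash
python3 - <<'E'
from h import *
from cell import camera,robot
d,s=wrist("w5");print(s["tool_pos"],s["wrist_force"],s["moment"])
a=d["color"][:,:,::-1]; cv2.imwrite("pics/w5.png",cv2.resize(a[100:310,120:440],(788,517),interpolation=3))
E
```

```text
[0.5420919  0.34630063 0.06613042] [-2.8508839   3.27222822 -2.75398269] [ 0.69197306  0.54103672 -0.06581209]
```

View pics/w5.png

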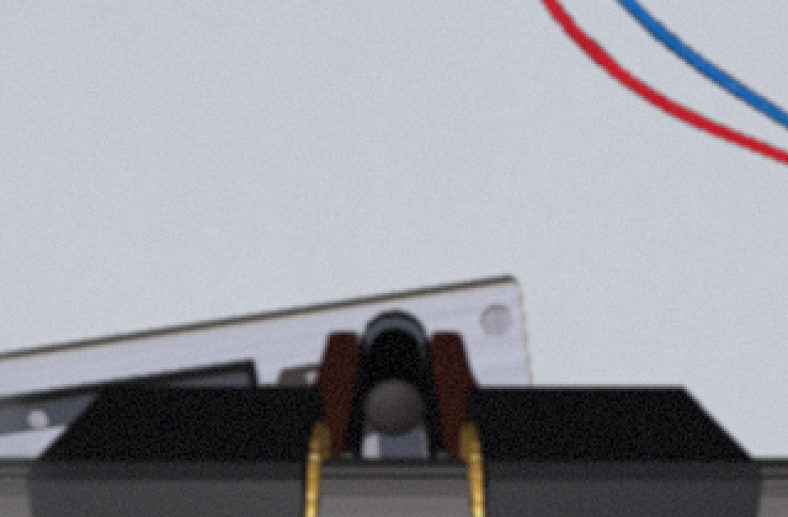

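The knob is held upright between the pads (knob top at (393,405)), with a steady 2–3 N tangential drawing force as expected. Continuing along the arc.

Call:
step_arm:
  rows:
    - [0,0,-0.04,0.28,0,0,255]
    - [0,0,-0.08,0.55,0.01,0,255]
    - [0,0,-0.12,0.83,0,0,255]
    - [0,0,-0.16,1.1,-0.03,0,255]
    - [0,0,-0.2,1.37,-0.08,0,255]
    - [0,0,-0.24,1.64,-0.13,0,255]
    - [0,0,-0.28,1.91,-0.2,0,255]
    - [0,0,-0.32,2.17,-0.28,0,255]
    - [0,0,-0.36,2.43,-0.38,0,255]
    - [0,0,-0.4,2.68,-0.48,0,255]

```text
clock: 10.5
tool_pos: [0.5692, 0.3419, 0.0662]
orientation: [-2.587, -1.779, 0.001]
wrist_force: [-3.3, 5.3, -3.2]
opening: 0.157
grip_force: 15.0
```

Call:
step_arm:
  rows:
    - [0,0,-0.04,0.25,-0.12,0,255]
    - [0,0,-0.08,0.49,-0.25,0,255]
    - [0,0,-0.12,0.73,-0.4,0,255]
    - [0,0,-0.16,0.95,-0.55,0,255]
    - [0,0,-0.2,1.17,-0.72,0,255]
    - [0,0,-0.24,1.38,-0.9,0,255]
    - [0,0,-0.28,1.58,-1.09,0,255]
    - [0,0,-0.32,1.77,-1.28,0,255]
    - [0,0,-0.32,1.77,-1.28,0,255]
    - [0,0,-0.32,1.77,-1.28,0,255]

```text
clock: 11.33
tool_pos: [0.5876, 0.3286, 0.0662]
orientation: [-2.837, -1.349, 0.0]
wrist_force: [0.2, 3.6, -5.9]
opening: 0.154
grip_force: 15.0
```

Call:
step_arm:
  rows:
    - [0,0,-0.04,0.18,-0.21,-0.1,255]
    - [0,0,-0.08,0.35,-0.42,-0.1,255]
    - [0,0,-0.12,0.51,-0.65,-0.1,255]
    - [0,0,-0.12,0.51,-0.65,-0.1,255]

```text
clock: 11.67
tool_pos: [0.5928, 0.322, 0.0661]
orientation: [-2.913, -1.174, -0.0]
wrist_force: [-1.7, 2.7, 0.7]
opening: 0.153
grip_force: 15.0
```

Call:
step_arm:
  rows:
    - [0,0,-0.04,0.15,-0.23,0,255]
    - [0,0,-0.08,0.28,-0.47,0,255]
    - [0,0,-0.08,0.28,-0.47,0,255]

```text
clock: 11.92
tool_pos: [0.5956, 0.3174, 0.0661]
orientation: [-2.958, -1.058, -0.0]
wrist_force: [-2.1, 3.6, 1.5]
opening: 0.157
grip_force: 15.0
```

Call:
step_arm:
  rows:
    - [0,0,-0.04,0.12,-0.25,0,255]
    - [0,0,-0.08,0.23,-0.5,0,255]
    - [0,0,-0.08,0.23,-0.5,0,255]

```text
clock: 12.17
tool_pos: [0.5979, 0.3124, 0.0661]
orientation: [-2.997, -0.94, -0.0]
wrist_force: [-2.4, 3.4, 2.3]
opening: 0.155
grip_force: 15.0
```

Call:
step_arm:
  rows:
    - [0,0,-0.04,0.1,-0.26,0,255]
    - [0,0,-0.08,0.19,-0.52,0,255]
    - [0,0,-0.08,0.19,-0.52,0,255]

```text
clock: 12.42
tool_pos: [0.5997, 0.3073, 0.0661]
orientation: [-3.032, -0.82, -0.0]
wrist_force: [-3.6, 3.0, 1.9]
opening: 0.154
grip_force: 15.0
```

Call:
step_arm:
  rows:
    - [0,0,-0.04,0.07,-0.27,0,255]
    - [0,0,-0.08,0.13,-0.53,0,255]
    - [0,0,-0.08,0.13,-0.53,0,255]

```text
clock: 12.67
tool_pos: [0.6008, 0.3026, 0.0661]
orientation: [-3.062, -0.697, -0.0]
wrist_force: [-4.0, 5.6, 2.6]
opening: 0.153
grip_force: 15.0
```

Call:
step_arm:
  rows:
    - [0,0,0,0,0,0,255]
    - [0,0,0,0,0,0,255]
    - [0,0,0,0,0,0,255]

```text
clock: 12.92
tool_pos: [0.6008, 0.3026, 0.0661]
orientation: [-3.062, -0.701, -0.0]
wrist_force: [-4.0, 6.2, 1.9]
opening: 0.156
grip_force: 15.0
```

Call:
step_arm:
  rows:
    - [0,0,-0.02,0.02,-0.14,0,255]
    - [0,0,-0.04,0.04,-0.27,0,255]
    - [0,0,-0.04,0.04,-0.27,0,255]
    - [0,0,-0.04,0.04,-0.27,0,255]
    - [0,0,-0.04,0.04,-0.27,0,255]

```text
clock: 13.33
tool_pos: [0.6011, 0.3005, 0.0662]
orientation: [-3.074, -0.64, -0.0]
wrist_force: [-4.1, 7.5, 2.3]
opening: 0.157
grip_force: 15.0
```

```bash
python3 - <<'E'
from cell import robot
import numpy as np
s=robot.sense();p=s["tool_pos"];r=p[:2]-[.5475,.2915];R=np.linalg.norm(r);u=r/R;t=np.array([u[1],-u[0]])
F=s["wrist_force"];print(R,np.degrees(np.arctan2(*r[::-1])),"tang",-F[:2]@t,"rad",F[:2]@u,"M",s["moment"],s["qpos"])
E
```

```text
0.054353822066130326 9.478463443042696 tang 8.051179083994406 rad -2.7680929048893086 M [ 1.3627547   0.72200672 -0.08662974] [0.44514085 0.67993914 1.5996694  0.00188215 0.86134303 1.60449977]
```

Corrected for the pad friction torque, the cam's resistance is about 6.5 N and rising at about 34 N/rad, so it is at the blocks. One small step more puts it in the middle of the 6–9 N band.

Call:
step_arm:
  rows:
    - [0,0,-0.02,0.01,-0.1,0,255]
    - [0,0,-0.04,0.02,-0.2,0,255]
    - [0,0,-0.04,0.02,-0.2,0,255]
    - [0,0,-0.04,0.02,-0.2,0,255]
    - [0,0,-0.04,0.02,-0.2,0,255]

```text
clock: 13.75
tool_pos: [0.6013, 0.2984, 0.0661]
orientation: [-3.086, -0.578, -0.0]
wrist_force: [-4.6, 8.0, 2.0]
opening: 0.154
grip_force: 15.0
```

```bash
python3 - <<'E'
from cell import robot
import numpy as np
s=robot.sense();p=s["tool_pos"];r=p[:2]-[.5475,.2915];R=np.linalg.norm(r);u=r/R;t=np.array([u[1],-u[0]])
F=s["wrist_force"];print(R,np.degrees(np.arctan2(*r[::-1])),"tang",-F[:2]@t,"rad",F[:2]@u,"M",s["moment"])
E
```

```text
0.05422057325507859 7.324678774147397 tang 8.489084208986187 rad -3.49828611997227 M [ 1.20572677  0.73092285 -0.03356709]
```

True clamp force is about 7.9 N, which is tight. I'll release and lift straight up.

Call:
step_arm:
  rows:
    - [0,0,0,0,0,0,230]
    - [0,0,0,0,0,0,200]
    - [0,0,0,0,0,0,130]
    - [0,0,0,0,0,0,100]
    - [0,0,0,0,0,0,100]
    - [0,0,0,0,0,0,100]
    - [0,0,0,0,0,0,100]

```text
clock: 14.33
tool_pos: [0.6018, 0.2967, 0.0656]
orientation: [3.089, 0.573, -0.0]
wrist_force: [-1.3, -0.3, -0.2]
opening: 0.557
grip_force: 0.0
```

Call:
step_arm:
  rows:
    - [0,0,0,0,0,2,100]
    - [0,0,0,0,0,5,100]
    - [0,0,0,-1,0,9,100]
    - [0,0,0,-4,0,13,100]
    - [0,0,0,-8,-2,16,100]
    - [0,0,0,-11,-3,18,100]
    - [0,0,0,-13,-4,18,100]
    - [0,0,0,-13,-4,18,100]
    - [0,0,0,-13,-4,18,100]

```text
clock: 15.08
tool_pos: [0.4711, 0.2567, 0.2468]
orientation: [-3.088, -0.573, -0.003]
wrist_force: [-0.1, 0.9, -0.4]
opening: 0.607
grip_force: 0.0
```

```bash
python3 - <<'E'
from h import *
d,s=wrist("w6");print(s["tool_pos"],s["orientation"],s["wrist_force"])
np.savez("scene6.npz",**__import__("cell").camera("scene"))
c=load("scene6")["color"]
a=cv2.resize(d["color"][0:300,100:460,::-1],(480,400));b=cv2.resize(c[150:242,220:293,::-1],(317,400),interpolation=3)
cv2.imwrite("pics/w6.png",np.hstack([a,b]))
E
```

```text
[0.47107825 0.2566693  0.24681488] [-3.08840401e+00 -5.73463041e-01 -2.90565830e-03] [-0.10648417  0.87909376 -0.42600061]
```

View pics/w6.png

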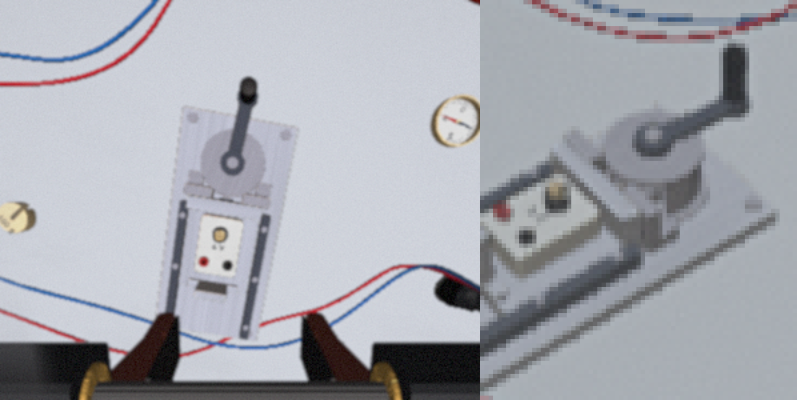

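The sled's front wall (row 200) is flush with the blocks. The lever points to the far side and held after its creep, with its knob at (248,88), and the bystanders are undisturbed.

```bash
python3 -c "
from cell import robot
print(robot.job_done())"
```

```text
the job is handed in; nothing more can be done
None
```

I pushed the larger sled home against the stop blocks and let it go, then turned the cam lever clockwise until it went stiff at about 8 N, and handed the job in at about 15 s; the final picture shows the sled flush with the blocks, and the arm went nowhere near the compass, mass or plug.

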